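# Fetch the lantern frame from behind the bottles

### The arm

A 6-joint arm with a two-finger parallel gripper is mounted at the origin on the work surface. World frame = base frame: x ahead of the robot, y to its left, z up, the work surface at z = 0. Lengths are in m, angles in rad, forces in N, time in s.
With the tool pointing down it reaches from about 0.25 to 0.725 m from the base axis. Payload 9.7 kg.
Tool frame: the origin (TCP) lies midway between the tips of the shut fingers; the grasp point (between the pads) lies 19 mm behind it; z points along the fingers, y is the line along which they close (so a half turn about z gives the same grasp; the last joint's range is limited). The gripper opens to 85 mm and grips with 20 to 120 N. Pads are 22 mm wide; open, the fingers measure 114 mm over their backs; the gripper's body (76 mm by 85 mm) begins 54 mm behind the grasp point. The pads swing forward as they close: fully open they stand 13 mm farther back than shut.
Start: joints at [-1.183, 0.087, 0.176, 1.66, 0, 1.571], TCP at [0.208, -0.509, 0.231] pointing down, gripper open.
Joint ranges: [-3.13, 3.13], [-0.85, 1.81], [-1.15, 1.24], [-2.2, 2.28], [-1.44, 1.52], [-3.14, 3.14]. Speed limits (rad/s): [2.22, 2.22, 2.57, 3.14, 3.14, 3.14].

### API

Orientations are given as a unit quaternion [w, x, y, z].
In Python, from rig import telemetry, eyes, order, finder gives the robot as it stands.
- The arm moves only by the tool step_arm, never from a script. Its argument "moves" is a list that holds one entry, the list of rows, each a list of 5 numbers: the shift along the world's x, y, z in cm, then the turn about the world's z in degrees, then the closure, from 0 (fully open) to 1 (shut). A call has 1 to 5 rows; each row is the pose to reach, as a shift and turn from the pose commanded when the call began; what a row does not reach only later rows make up. A row lasts 1/8 s, in which the tool goes at most 62.5 mm and 10.7 degrees, less where a joint would pass 70% of its speed; a pose out of reach is approached as far as the arm can. A call with a gripper value outside its range is refused whole. The fingers move at their own pace and stop on an object; "squeeze" is the grip in N (left out, the last holds). Time passes only in rows, so rows that repeat a pose let the fingers close. It gives the time, the measured TCP pose, the force, the opening and the grip force at its end, in the units of the state.
- telemetry.sense(): the state, without advancing time (a new reading comes with each control period).
- eyes.grab_frame(name): name is "scene" or "side" or "wrist"; returns the picture (400x640x3 uint8, blue, green, red); there is no depth.
- eyes.get_calibration(name): a dict with "K" (3x3 intrinsics, pixels), "origin" and "orientation" of the camera in the world. Camera axes: x right, y down, z forward; pixel columns grow to the right and rows downward; lengths in m; the calibration is good to about 2 mm. A picture is of the moment at which its call begins: read the wrist's pose just before it. get_calibration takes no time and is no camera call; for the wrist camera it gives the pose at the moment of the call.
- order.sign_off(): hands the job in; it is judged then, once.
Trained networks look in the newest picture that a camera, given by its name, has taken for a name from the list of things; names that differ only in an ending like _2 or _b are one class to them, and where a whole thing is asked for, a point or a joint stands for the part that bears it (a point fixed in the world has none). Each returns a list of dicts, best first, with "conf" (0 to 1); they miss things now and then, are a little off and sometimes report something else, mostly with a low value. They report only what shows in the picture. A call takes as long as a camera call. They do not tell look-alikes from the thing itself.
- finder.find_in(camera, target): "pixel" ([column, row] in pixels, amid what is visible of it).
The state is a dict: "clock": time; "joint_pos": joint angles; "joint_vel": joint speeds; "joint_efforts": joint torques, N m; "tool_pos": TCP position; "orientation": TCP orientation; "ft_force": force on the tool from outside, world axes, zero at the start; "torque": the same for the moment, N m; "grip_width": finger opening in m; "finger_force": force on a finger pad.
Only numpy, scipy, OpenCV 4.12 (cv2) and the standard library are available. Lean on these libraries where they do the work, as an engineer would, in place of code of your own. Each camera call takes 0.05 s, during which the arm holds its last target. There are 200 camera calls.

### The job

The weaver needs the stick lantern frame that lies on the supply board behind the three bottles. Set all three bottles aside, standing upright on the dark rubber mat, and only then lay the frame in the brown wooden tray, flat on its floor and the same way up as it lay. After that put every bottle back upright in the middle of its own tile (glue on blue, paint on green, varnish on terracotta), without knocking a bottle over or shifting the freshly painted toy house.

Things in the scene. Friction and masses are not known exactly. Their poses are not given: they have to be found in the camera images.
- glue_bottle: White ribbed plastic glue bottle with a blue label, blue nozzle cap; closed, full, upright. Straight round body 58 mm in diameter from the foot up to 138 mm (rigid, grip it there, near the top of the straight part), then a shoulder and the cap, 32 mm wide, up to 176 mm in all. Weighs 0.2 to 0.4 kg. Starts on the blue tile. Origin: centre of its underside; z up its axis.
- paint_bottle: Green plastic paint bottle with a cream label, white cap; closed, full, upright. Straight round body 58 mm in diameter from the foot up to 122 mm (rigid, grip it there, near the top of the straight part), then a shoulder and the cap, 36 mm wide, up to 156 mm in all. Weighs 0.2 to 0.4 kg. Starts on the green tile. Origin: centre of its underside; z up its axis.
- varnish_bottle: Dark amber-brown glass varnish bottle with a tan label, black cap; closed, full, upright. Straight round body 58 mm in diameter from the foot up to 128 mm (rigid, grip it there, near the top of the straight part), then a shoulder and the cap, 36 mm wide, up to 164 mm in all. Weighs 0.2 to 0.4 kg. Starts on the terracotta tile. Origin: centre of its underside; z up its axis.
- lantern_frame: Rigid open box lattice of pale pine laths, 60 (x) x 190 (y, its length) x 60 mm high, 0.14 kg, lying flat on the supply board (top 15 mm above the table), its long side 10 to 17 mm behind the bottles, too near for a finger. Edge rails 8 mm square, an upright lath mid-way on each long side: grip across the 60 mm there, near the top rails. Origin: centre of its underside; z up.
- blue_tile: Flat glazed blue tile, 76 x 76 x 5 mm, fixed on the supply board; home of the white glue bottle. Origin: centre of its underside, on the board 15 mm above the table; z up, x towards the lantern frame behind, y along the row of three tiles (80 mm between centres, in any order).
- green_tile: Flat glazed green tile, 76 x 76 x 5 mm, fixed on the supply board; home of the green paint bottle. Origin: centre of its underside, on the board 15 mm above the table; z up, x towards the lantern frame behind, y along the row of three tiles (80 mm between centres, in any order).
- terracotta_tile: Flat glazed terracotta (orange-brown) tile, 76 x 76 x 5 mm, fixed on the supply board; home of the amber varnish bottle. Origin: centre of its underside, on the board 15 mm above the table; z up, x towards the lantern frame behind, y along the row of three tiles (80 mm between centres, in any order).
- rubber_mat: Dark grey rubber mat lying on the table, 170 mm (x) x 250 mm (y) x 4 mm thick, fixed and empty at the start: the side area. Origin: centre of its underside; z up.
- weaving_tray: Shallow dark-brown wooden tray with a grey lining, fixed on the table and empty at the start, outside 102 mm (x) x 236 mm (y); floor 6 mm thick, lips 8 mm thick and 20 mm high from the table, so the inside is 86 x 220 mm and 14 mm deep. Origin: centre of its underside; y along its length, z up.
- toy_house: Bystander with wet paint: small red wooden toy house with an orange roof, about 75 x 112 mm, 93 mm high, on the table. To be left where it is. Origin: centre of its underside.
There are look-alikes about, which are no part of the job. What is shaped like the varnish_bottle but purple is not meant.

How it is judged:
By the outcome, as a careful person would: the job done as asked, in the order asked, and still so for the second after the job is handed in, with the robot touching nothing.
It also fails if it takes over 152 s, if anything falls off the work surface, if the arm or the gripper's body presses on something with over 40 N, if the wrist force passes 120 N, or if a joint passes its speed limit or range.

## Working session

There is one attempt and no reset: what is moved stays moved. The work goes in short steps, Python scripts to look and compute and a tool call to move; the robot and the scene stay as the last step left them, time stands still between calls to the robot, and variables do not carry over. Pictures are saved under pics/ and viewed, at most 14 in all, crops included, and the job is handed in when it is done.

Besides the shell and the picture viewer there is one more tool, called after "Request:" by a JSON object that holds its "method" and its "body". step_arm: Moves the arm, as the interface text tells. Its arguments: {"type":"object","properties":{"moves":{"type":"array"},"squeeze":{"type":"number"}},"required":["moves"]}

```bash
mkdir -p pics; ls; cat > h.py <<'E'
import numpy as np,cv2
from scipy.spatial.transform import Rotation as R
from rig import telemetry,eyes,order,finder
def cal(n):
    c=eyes.get_calibration(n);q=c["orientation"]
    return np.array(c["K"]),np.array(c["origin"]),R.from_quat([q[1],q[2],q[3],q[0]]).as_matrix()
def ray(c,p):
    K,o,M=c;return o,M@np.linalg.inv(K)@np.array([p[0],p[1],1.])
def atz(c,p,z):
    o,d=ray(c,p);return o+d*(z-o[2])/d[2]
def proj(c,P):
    K,o,M=c;q=K@(M.T@(np.array(P)-o));return q[:2]/q[2]
def tri(a,b):
    A=np.zeros((3,3));v=np.zeros(3)
    for o,d in(a,b):
        d=d/np.linalg.norm(d);Q=np.eye(3)-np.outer(d,d);A+=Q;v+=Q@o
    return np.linalg.solve(A,v)
E
python3 - <<'E'
from h import *
N="glue_bottle paint_bottle varnish_bottle lantern_frame blue_tile green_tile terracotta_tile rubber_mat weaving_tray toy_house".split()
s=telemetry.sense();print(s["clock"],s["tool_pos"],s["orientation"],s["grip_width"])
for n in("scene","side"):
    im=eyes.grab_frame(n);cv2.imwrite(f"pics/{n}0.png",im);K,o,M=cal(n);print(n,o.round(3),M[:,2].round(2),K[0,0])
    for t in N:
        r=finder.find_in(n,t);print(n,t,[(np.round(x["pixel"]).astype(int).tolist(),round(x["conf"],2)) for x in r[:4]])
E
```

```text
pics
0.0 [ 0.20789905 -0.50894857  0.23058007] [-6.44489650e-04  9.81259885e-01  1.92687847e-01 -1.25980318e-04] 0.08539052952197974
scene [ 0.852 -0.39   0.826] [-0.38  0.4  -0.83] 372.09426853784754
scene glue_bottle [([215, 266], 0.56)]
scene paint_bottle [([180, 292], 0.8)]
scene varnish_bottle [([242, 238], 0.88), ([236, 188], 0.61)]
scene lantern_frame [([243, 296], 0.8)]
scene blue_tile [([209, 285], 0.62)]
scene green_tile [([193, 321], 0.85), ([310, 190], 0.64)]
scene terracotta_tile [([235, 264], 0.51)]
scene rubber_mat [([403, 143], 0.76)]
scene weaving_tray [([367, 240], 0.76)]
scene toy_house [([310, 190], 0.76)]
side [0.272 0.948 0.71 ] [ 0.17 -0.82 -0.55] 396.7013846454187
side glue_bottle [([347, 131], 0.56)]
side paint_bottle [([284, 304], 0.45), ([349, 127], 0.41)]
side varnish_bottle [([379, 184], 0.93), ([342, 159], 0.57)]
side lantern_frame [([319, 163], 0.67)]
side blue_tile []
side green_tile []
side terracotta_tile [([329, 180], 0.62)]
side rubber_mat [([284, 305], 0.98)]
side weaving_tray [([274, 217], 0.77)]
side toy_house [([334, 214], 0.94)]
```

View pics/scene0.png

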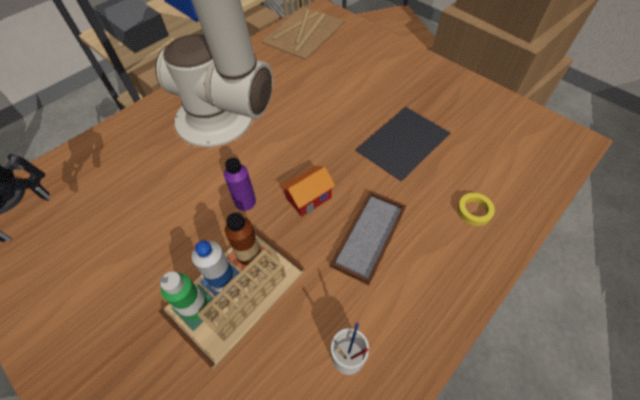

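View pics/side0.png

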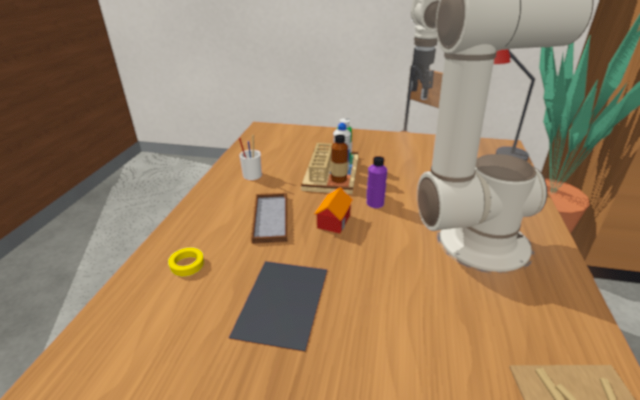

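The scene view shows green paint (180,292), white glue (211,262), amber varnish (242,236), frame (243,293), tray (368,237), mat (403,143) and house (310,190). In the side view the amber bottle is at (340,160), the mat at (284,305) and the tray at (271,218).
The only bottle that could be mistaken is the purple one at scene (238,185) / side (377,183). It could be taken for varnish, so I choose the amber one at scene (242,236). The wood strips at the top belong to nothing in the job.

```bash
python3 - <<'E'
from h import *
S=cal("scene");D=cal("side")
# cap tops
for n,a,b in(("paint",(172,278),(345,122)),("glue",(203,245),(342,126)),("varn",(235,218),(340,139)),("purple",(233,163),(378,160))):
    print(n,tri(ray(S,a),ray(D,b)).round(3), atz(S,a,.18).round(3))
for n,p,z in(("mat",[(357,146),(405,109),(450,134),(402,178)],.004),("tray",[(373,193),(405,206),(368,282),(332,265)],.02),("board",[(302,270),(217,358),(166,308)],.015),("frame",[(271,248),(290,266),(224,335),(203,317)],.075)):
    print(n,[atz(S,q,z).round(3)[:2].tolist() for q in p])
for n,p,z in(("mat",[(264,263),(327,268),(307,347),(233,338)],.004),("tray",[(257,195),(286,196),(287,240),(252,241)],.02),("house",[(317,226),(340,231),(350,213)],.0)):
    print(n,[atz(D,q,z).round(3)[:2].tolist() for q in p])
print("house",[atz(S,q,0).round(3)[:2].tolist() for q in((304,213),(332,199),(286,193))])
W=cal("wrist");print(W); 
E
```

```text
paint [ 0.457 -0.395  0.166] [ 0.466 -0.395  0.18 ]
glue [ 0.456 -0.315  0.184] [ 0.452 -0.315  0.18 ]
varn [ 0.448 -0.232  0.174] [ 0.45  -0.234  0.18 ]
purple [ 0.317 -0.137  0.157] [ 0.335 -0.145  0.18 ]
mat [[0.411, 0.21], [0.422, 0.432], [0.585, 0.436], [0.579, 0.205]]
tray [[0.558, 0.101], [0.644, 0.125], [0.704, -0.098], [0.617, -0.123]]
board [[0.572, -0.178], [0.581, -0.433], [0.416, -0.446]]
frame [[0.505, -0.204], [0.567, -0.205], [0.578, -0.394], [0.519, -0.401]]
mat [[0.578, 0.209], [0.412, 0.196], [0.408, 0.44], [0.568, 0.448]]
tray [[0.697, -0.083], [0.602, -0.095], [0.538, 0.124], [0.632, 0.146]]
house [[0.476, 0.018], [0.404, 0.03], [0.388, -0.068]]
house [[0.459, -0.058], [0.482, 0.024], [0.378, -0.046]]
(array([[319.30276015,   0.        , 320.50873581],
       [  0.        , 319.30276015, 199.96476391],
       [  0.        ,   0.        ,   1.        ]]), array([ 0.27535048, -0.48122012,  0.37508433]), array([[ 3.78228096e-01, -8.88385001e-01, -2.60222208e-01],
       [-9.25712431e-01, -3.62990156e-01, -1.06276251e-01],
       [-4.38722919e-05,  2.81087597e-01, -9.59682115e-01]]))
```

Request:
{"method": "step_arm", "body": {"moves": [[[0,0,6,10,0],[5,3,10,20,0],[10,6,10,30,0],[15,10,10,40,0],[20,12,10,50,0]]]}}

```text
clock: 1.72
tool_pos: [0.4093, -0.3875, 0.3322]
orientation: [0.001, 0.806, 0.592, 0.0]
ft_force: [-0.7, -1.4, -0.3]
grip_width: 0.0858
finger_force: 0.0
```

Request:
{"method": "step_arm", "body": {"moves": [[[2,2,0,9,0],[4,4,0,17.8,0],[4,4,0,17.8,0],[4,4,0,17.8,0]]]}}

```text
clock: 2.22
tool_pos: [0.4477, -0.3494, 0.3313]
orientation: [0.0, 0.708, 0.707, -0.0]
ft_force: [0.3, 0.5, 0.5]
grip_width: 0.0854
finger_force: 0.0
```

```bash
cat > look.py <<'E'
import sys
from h import *
def look(tag,names,z=None):
    s=telemetry.sense();c=cal("wrist");im=eyes.grab_frame("wrist");cv2.imwrite(f"pics/{tag}.png",im)
    print(round(s["clock"],2),np.round(s["tool_pos"],4),np.round(s["orientation"],4),c[1].round(3))
    for t in names:
        for x in finder.find_in("wrist",t)[:3]: print(t,np.round(x["pixel"],1),round(x["conf"],2))
    np.savez(f"{tag}.npz",K=c[0],o=c[1],M=c[2])
def ld(tag):
    f=np.load(f"{tag}.npz");return f["K"],f["o"],f["M"]
E
python3 -c "
from look import *
look('w1','glue_bottle paint_bottle varnish_bottle lantern_frame'.split())"
```

```text
2.23 [ 0.4477 -0.3494  0.3313] [ 0.000e+00  7.077e-01  7.066e-01 -1.000e-04] [ 0.449 -0.277  0.475]
glue_bottle [330. 146.] 0.95
paint_bottle [331.4 213.9] 0.86
varnish_bottle [327.   61.6] 0.76
varnish_bottle [222.8   8.9] 0.76
varnish_bottle [311.6 180.1] 0.56
lantern_frame [390.6 129.5] 0.84
lantern_frame [325.8  63. ] 0.3
```

View pics/w1.png

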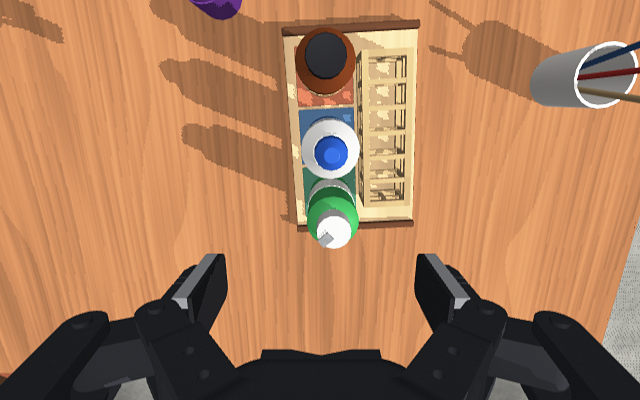

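The wrist view shows the amber bottle with black cap at (326,56), glue cap at (331,152), paint cap at (334,232) and the frame between columns 358 and 412. The purple bottle is at the top, (220,5). Next is a second viewpoint.

Request:
{"method": "step_arm", "body": {"moves": [[[0,5,0,0,0],[0,9,0,0,0],[0,9,0,0,0],[0,9,0,0,0]]]}}

```text
clock: 2.98
tool_pos: [0.4479, -0.2596, 0.3314]
orientation: [0.0, 0.707, 0.707, -0.0]
ft_force: [-0.1, 0.5, 0.1]
grip_width: 0.0853
finger_force: 0.0
```

```bash
python3 -c "
from look import *
look('w2','glue_bottle paint_bottle varnish_bottle lantern_frame'.split())
im=cv2.imread('pics/w2.png')[40:340,240:560];cv2.imwrite('pics/w2c.png',cv2.resize(im,(640,600)))"
```

```text
2.98 [ 0.4479 -0.2596  0.3314] [ 3.000e-04  7.071e-01  7.071e-01 -0.000e+00] [ 0.449 -0.187  0.475]
glue_bottle [330.6 221.5] 0.86
paint_bottle [330.5 285.2] 0.73
varnish_bottle [205.   58.8] 0.97
varnish_bottle [322.5 158.1] 0.75
lantern_frame [384.3 194.4] 0.98
```

View pics/w2c.png

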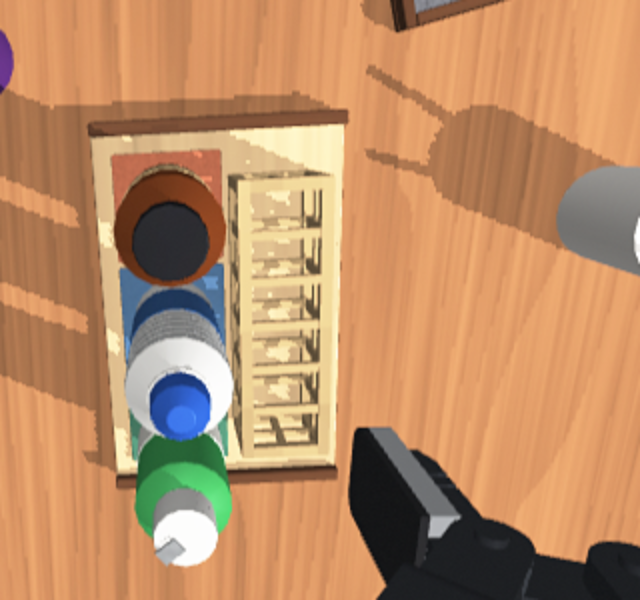

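```bash
python3 - <<'E'
from look import *
from scipy import ndimage
W1=ld('w1');W2=ld('w2');i1=cv2.imread('pics/w1.png').astype(int);i2=cv2.imread('pics/w2.png').astype(int)
def seg(im,f,box):
    x0,y0,x1,y1=box;m=f(im[y0:y1,x0:x1]);l,n=ndimage.label(m);k=1+np.argmax(ndimage.sum(m,l,range(1,n+1)))
    ys,xs=np.where(l==k);return np.array([xs.mean()+x0,ys.mean()+y0]),len(xs),(xs.min()+x0,ys.min()+y0,xs.max()+x0,ys.max()+y0)
blk=lambda a:a.max(2)<75
blu=lambda a:(a[...,0]>120)&(a[...,2]<90)&(a[...,1]<130)
wht=lambda a:a.min(2)>200
for n,f,b1,b2 in(("varn",blk,(300,25,355,85),(295,125,355,185)),("glue",blu,(310,130,352,175),(310,222,352,262)),("paint",wht,(310,210,360,252),(310,288,360,330))):
    a=seg(i1,f,b1);b=seg(i2,f,b2);print(n,a,b,tri(ray(W1,a[0]),ray(W2,b[0])).round(4))
print("frame top",[atz(W2,p,.075).round(4)[:2].tolist() for p in((356,130),(407,127),(362,268),(405,266))])
print("tiles",[atz(W2,p,.02).round(4)[:2].tolist() for p in((296,118),(351,115),(300,173),(352,172.5))])
print("frametopW1",[atz(W1,p,.075).round(4)[:2].tolist() for p in((358,50),(412,47),(358,206),(406,203))])
E
```

```text
varn (array([325.10449652,  55.33882204]), 1579, (np.int64(304), np.int64(32), np.int64(346), np.int64(79))) (array([324.55491329, 160.11065235]), 1211, (np.int64(306), np.int64(140), np.int64(344), np.int64(180))) [ 0.453  -0.2353  0.1792]
glue (array([330.8754491 , 153.19041916]), 835, (np.int64(315), np.int64(137), np.int64(347), np.int64(169))) (array([330.41954023, 244.6091954 ]), 696, (np.int64(315), np.int64(229), np.int64(344), np.int64(260))) [ 0.4587 -0.3176  0.1864]
paint (array([334.96122995, 230.68048128]), 748, (np.int64(317), np.int64(216), np.int64(350), np.int64(248))) (array([333.60565724, 307.45757072]), 601, (np.int64(317), np.int64(295), np.int64(348), np.int64(322))) [ 0.4635 -0.3976  0.1742]
frame top [[0.4929, -0.2151], [0.5552, -0.2115], [0.5072, -0.4034], [0.5669, -0.4004]]
tiles [[0.4155, -0.2027], [0.4914, -0.1987], [0.4196, -0.28], [0.495, -0.2793]]
frametopW1 [[0.4922, -0.215], [0.554, -0.212], [0.4981, -0.4027], [0.5609, -0.3987]]
```

Request:
{"method": "step_arm", "body": {"moves": [[[0.5,2.4,-5,3.7,0],[0.5,2.4,-10,3.7,0],[0.5,2.4,-15,3.7,0],[0.5,2.4,-19,3.7,0],[0.5,2.4,-21.6,3.7,0]]], "squeeze": 60}}

```text
clock: 3.85
tool_pos: [0.4522, -0.2352, 0.1129]
orientation: [-0.001, 0.684, 0.729, -0.0]
ft_force: [0.5, -0.3, 0.9]
grip_width: 0.0854
finger_force: 0.0
```

Request:
{"method": "step_arm", "body": {"moves": [[[0,0,0,0,0],[0,0,0,0,0.6],[0,0,0,0,1],[0,0,0,0,1],[0,0,0,0,1]]]}}

```text
clock: 4.47
tool_pos: [0.4532, -0.2355, 0.1166]
orientation: [0.001, 0.684, 0.73, -0.0]
ft_force: [-2.5, -1.0, 5.6]
grip_width: 0.0568
finger_force: 63.8
```

Request:
{"method": "step_arm", "body": {"moves": [[[0,0,3,0,1],[0,0,8,0,1],[0.5,3,13,0,1],[1,8,14,0,1],[1.5,14,14,0,1]]]}}

```text
clock: 5.1
tool_pos: [0.4685, -0.0943, 0.2566]
orientation: [0.001, 0.684, 0.729, 0.001]
ft_force: [1.0, -0.5, -3.2]
grip_width: 0.0569
finger_force: 65.6
```

Request:
{"method": "step_arm", "body": {"moves": [[[0.5,6,0,0,1],[1,12,0,0,1],[1.5,18,0,0,1],[2,24,0,0,1],[2.5,30,0,0,1]]]}}

```text
clock: 5.72
tool_pos: [0.4928, 0.2069, 0.2554]
orientation: [0.0, 0.684, 0.73, 0.0]
ft_force: [1.0, -0.1, -2.9]
grip_width: 0.0566
finger_force: 65.6
```

Request:
{"method": "step_arm", "body": {"moves": [[[0.3,6,0,0,1],[0.5,11.5,0,0,1],[0.7,15.5,-1,0,1],[0.7,19.5,-3,0,1],[0.7,19.5,-6,0,1]]]}}

```text
clock: 6.35
tool_pos: [0.4997, 0.4027, 0.1941]
orientation: [-0.0, 0.683, 0.731, 0.0]
ft_force: [-0.2, -1.1, -3.6]
grip_width: 0.0564
finger_force: 65.6
```

```bash
python3 -c "
from look import *
look('w3','rubber_mat varnish_bottle'.split())
s=telemetry.sense();print(s['grip_width'],s['ft_force'])"
```

```text
6.35 [0.4997 0.4027 0.1941] [-2.000e-04  6.827e-01  7.307e-01  1.000e-04] [0.496 0.475 0.338]
rubber_mat [299.3 167.7] 0.72
varnish_bottle [321.4 278.6] 0.88
0.05661296228888162 [ 0.96992374 -0.49355887 -2.33612791]
```

View pics/w3.png

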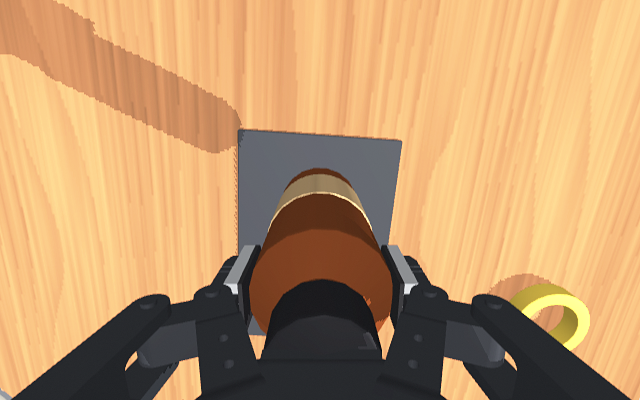

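```bash
python3 -c "
from look import *
W=ld('w3');print([atz(W,p,.004).round(4) for p in((238,129),(401,141),(239,240))])"
```

```text
[array([0.4134, 0.4472, 0.004 ]), array([0.5815, 0.4464, 0.004 ]), array([0.4139, 0.3241, 0.004 ])]
```

Request:
{"method": "step_arm", "body": {"moves": [[[0,-0.2,-4,0,1],[0,-0.2,-7.5,0,1],[0,-0.2,-8.8,0,1],[0,-0.2,-9.2,0,1],[0,-0.2,-9.2,0,1]]]}}

```text
clock: 7.12
tool_pos: [0.5006, 0.3981, 0.105]
orientation: [0.0, 0.684, 0.73, 0.001]
ft_force: [0.1, 0.1, -3.8]
grip_width: 0.0566
finger_force: 65.9
```

Request:
{"method": "step_arm", "body": {"moves": [[[0,0,-0.2,0,1],[0,0,-0.4,0,1],[0,0,-0.5,0,1],[0,0,-0.5,0,1]]]}}

```text
clock: 7.62
tool_pos: [0.5003, 0.3984, 0.1007]
orientation: [0.0, 0.684, 0.73, 0.001]
ft_force: [-2.9, -2.0, 8.1]
grip_width: 0.0568
finger_force: 67.1
```

Request:
{"method": "step_arm", "body": {"moves": [[[0,0,0,0,0],[0,0,0,0,0],[0,0,0,0,0],[0,0,5,0,0],[0,0,10,0,0]]]}}

```text
clock: 8.25
tool_pos: [0.4996, 0.3975, 0.1989]
orientation: [-0.0, 0.684, 0.73, -0.001]
ft_force: [0.5, -0.3, 0.1]
grip_width: 0.0856
finger_force: 0.0
```

Request:
{"method": "step_arm", "body": {"moves": [[[0,-2,4,0,0],[-0.5,-8,8,0,0],[-1,-14,12,0,0],[-1.5,-20,13,0,0],[-2,-26,13,0,0]]]}}

```text
clock: 8.88
tool_pos: [0.4811, 0.1503, 0.3288]
orientation: [0.001, 0.684, 0.73, 0.001]
ft_force: [0.6, -0.3, -0.5]
grip_width: 0.0856
finger_force: 0.0
```

Request:
{"method": "step_arm", "body": {"moves": [[[-0.5,-6,0,0,0],[-0.5,-12,0,0,0],[-0.5,-18,0,0,0],[-0.5,-24,0,0,0],[-1,-30,0,0,0]]]}}

```text
clock: 9.5
tool_pos: [0.4709, -0.1502, 0.3274]
orientation: [0.0, 0.684, 0.73, 0.0]
ft_force: [1.0, 0.4, 0.1]
grip_width: 0.0851
finger_force: 0.0
```

```bash
python3 -c "
from look import *
look('w4','terracotta_tile glue_bottle paint_bottle'.split())
eyes.grab_frame('side')
"
```

```text
9.5 [ 0.4709 -0.1502  0.3274] [2.000e-04 6.838e-01 7.297e-01 1.000e-04] [ 0.467 -0.078  0.471]
terracotta_tile [306.6 216.7] 0.81
glue_bottle [301.2 300.1] 0.88
paint_bottle [316.9 343. ] 0.47
```

View pics/w4.png

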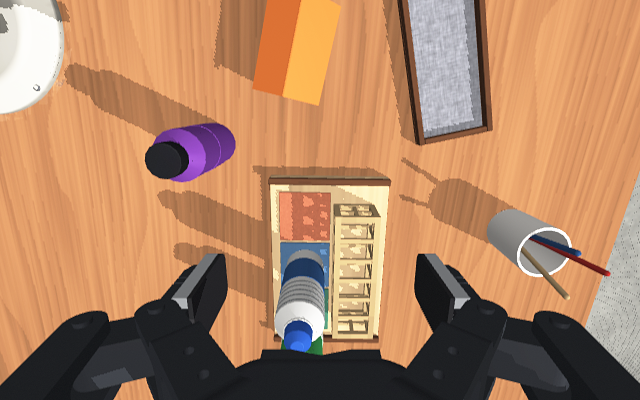

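```bash
python3 -c "
from look import *
W=ld('w4')
c=[atz(W,p,.02)[:2] for p in((279,193),(331,192),(329,241),(280,241))];print(np.round(c,4),np.mean(c,0))
print([atz(W,p,.02).round(4)[:2] for p in((420,145),(492,129))])"
```

```text
[[ 0.415  -0.2033]
 [ 0.4908 -0.1968]
 [ 0.4935 -0.2744]
 [ 0.4187 -0.2792]] [ 0.45449044 -0.23843925]
[array([ 0.6103, -0.1208]), array([ 0.7063, -0.0925])]
```

Request:
{"method": "step_arm", "body": {"moves": [[[-0.4,-6,0,0,0],[-0.8,-12,0,0,0],[-1.1,-15.6,0,0,0],[-1.1,-15.6,-6,0,0],[-1.1,-15.6,-12,0,0]]]}}

```text
clock: 10.38
tool_pos: [0.4613, -0.3033, 0.2064]
orientation: [0.001, 0.683, 0.73, 0.0]
ft_force: [1.1, 0.3, 0.3]
grip_width: 0.0853
finger_force: 0.0
```

Request:
{"method": "step_arm", "body": {"moves": [[[0,0,-5,0,0],[0,0,-8.1,0,0],[0,0,-8.1,0,0.6],[0,0,-8.1,0,1],[0,0,-8.1,0,1]]]}}

```text
clock: 11.0
tool_pos: [0.4611, -0.3042, 0.1282]
orientation: [0.001, 0.684, 0.73, 0.0]
ft_force: [0.2, 0.7, 2.5]
grip_width: 0.0542
finger_force: 62.6
```

Request:
{"method": "step_arm", "body": {"moves": [[[0,0,0,0,0],[0,0,0,0,0],[0,0,0,0,0],[-0.2,-1.35,0,0,0],[-0.2,-1.35,0,0,0]]]}}

```text
clock: 11.62
tool_pos: [0.4579, -0.3187, 0.1264]
orientation: [0.0, 0.684, 0.729, -0.0]
ft_force: [-0.4, 0.6, 0.6]
grip_width: 0.0855
finger_force: 0.0
```

Request:
{"method": "step_arm", "body": {"moves": [[[0,0,0,0,0.6],[0,0,0,0,1],[0,0,0,0,1],[0,0,0,0,1]]]}}

```text
clock: 12.12
tool_pos: [0.4582, -0.3177, 0.1268]
orientation: [0.0, 0.684, 0.73, -0.0]
ft_force: [-0.0, -0.3, 4.1]
grip_width: 0.0563
finger_force: 64.5
```

Request:
{"method": "step_arm", "body": {"moves": [[[0,0,3,0,1],[0,0,8,0,1],[0.5,3,13,0,1],[1,8,14,0,1],[1.5,14,14,0,1]]]}}

```text
clock: 12.75
tool_pos: [0.4735, -0.1767, 0.2669]
orientation: [0.0, 0.684, 0.729, 0.0]
ft_force: [1.3, -0.1, -3.0]
grip_width: 0.0564
finger_force: 65.5
```

Request:
{"method": "step_arm", "body": {"moves": [[[0.5,6,0,0,1],[1,12,0,0,1],[1.5,18,0,0,1],[2,24,0,0,1],[2.5,30,0,0,1]]]}}

```text
clock: 13.38
tool_pos: [0.4978, 0.1245, 0.2658]
orientation: [-0.0, 0.684, 0.73, -0.0]
ft_force: [0.4, -0.4, -2.6]
grip_width: 0.0563
finger_force: 65.4
```

Request:
{"method": "step_arm", "body": {"moves": [[[0.2,6,0,0,1],[0.2,11.5,0,0,1],[0.2,15.5,0,0,1],[0.2,19.8,0,0,1],[0.2,19.8,0,0,1]]]}}

```text
clock: 14.0
tool_pos: [0.4994, 0.323, 0.2646]
orientation: [-0.001, 0.683, 0.731, -0.001]
ft_force: [-0.2, -0.5, -3.1]
grip_width: 0.0565
finger_force: 65.3
```

Request:
{"method": "step_arm", "body": {"moves": [[[0,-0.2,-6,0,1],[0,-0.2,-11,0,1],[0,-0.2,-14.2,0,1],[0,-0.2,-15.2,0,1],[0,-0.2,-15.6,0,1]]]}}

```text
clock: 14.62
tool_pos: [0.5003, 0.3181, 0.1109]
orientation: [0.0, 0.684, 0.73, 0.0]
ft_force: [0.7, -0.7, -0.2]
grip_width: 0.0568
finger_force: 65.5
```

Request:
{"method": "step_arm", "body": {"moves": [[[0,0,0,0,1],[0,0,-0.2,0,1],[0,0,-0.2,0,1]]]}}

```text
clock: 15.0
tool_pos: [0.5008, 0.3188, 0.1108]
orientation: [0.0, 0.684, 0.73, 0.002]
ft_force: [-1.9, 0.5, 4.7]
grip_width: 0.0562
finger_force: 66.5
```

Request:
{"method": "step_arm", "body": {"moves": [[[0,0,0,0,0],[0,0,0,0,0],[0,0,0,0,0],[0,0,5,0,0],[0,0,10,0,0]]]}}

```text
clock: 15.62
tool_pos: [0.4998, 0.3181, 0.2093]
orientation: [-0.0, 0.684, 0.73, -0.001]
ft_force: [1.4, 1.1, 0.7]
grip_width: 0.0854
finger_force: 0.0
```

Request:
{"method": "step_arm", "body": {"moves": [[[0,-2,4,0,0],[-0.5,-8,8,0,0],[-1,-14,11,0,0],[-1.5,-20,11,0,0],[-2,-26,11,0,0]]]}}

```text
clock: 16.25
tool_pos: [0.4806, 0.0652, 0.3191]
orientation: [0.001, 0.684, 0.73, 0.001]
ft_force: [1.0, 0.7, -0.4]
grip_width: 0.0856
finger_force: 0.0
```

Request:
{"method": "step_arm", "body": {"moves": [[[-0.3,-6,0,0,0],[-0.6,-12,0,0,0],[-0.9,-18,0,0,0],[-1.2,-24,0,0,0],[-1.5,-30,0,0,0]]]}}

```text
clock: 16.88
tool_pos: [0.4654, -0.2351, 0.3185]
orientation: [0.0, 0.684, 0.73, 0.0]
ft_force: [0.0, 0.1, 0.5]
grip_width: 0.0854
finger_force: 0.0
```

Request:
{"method": "step_arm", "body": {"moves": [[[0,-5,0,0,0],[-0.1,-10,0,0,0],[-0.1,-14,0,0,0],[-0.1,-14.5,0,0,0],[-0.1,-14.5,0,0,0]]]}}

```text
clock: 17.5
tool_pos: [0.4648, -0.3781, 0.3181]
orientation: [-0.0, 0.684, 0.729, 0.0]
ft_force: [0.4, 0.4, 0.3]
grip_width: 0.0852
finger_force: 0.0
```

Request:
{"method": "step_arm", "body": {"moves": [[[-0.1,-1.9,-5,0,0],[-0.1,-1.9,-10,0,0],[-0.1,-1.9,-15,0,0],[-0.1,-1.9,-19,0,0],[-0.1,-1.9,-20.9,0,0]]]}}

```text
clock: 18.12
tool_pos: [0.4635, -0.3954, 0.1077]
orientation: [-0.001, 0.683, 0.73, 0.0]
ft_force: [-0.7, 1.4, 0.9]
grip_width: 0.0853
finger_force: 0.0
```

Request:
{"method": "step_arm", "body": {"moves": [[[0,0,0,0,0],[0,0,0,0,0.6],[0,0,0,0,1],[0,0,0,0,1],[0,0,0,0,1]]]}}

```text
clock: 18.75
tool_pos: [0.4643, -0.398, 0.1119]
orientation: [0.002, 0.684, 0.73, -0.0]
ft_force: [-3.4, 0.8, 6.2]
grip_width: 0.0568
finger_force: 62.7
```

Request:
{"method": "step_arm", "body": {"moves": [[[0,0,3,0,1],[0,0,8,0,1],[0.5,3,13,0,1],[1,8,14,0,1],[1.5,14,14,0,1]]]}}

```text
clock: 19.38
tool_pos: [0.4794, -0.2566, 0.2514]
orientation: [0.002, 0.684, 0.729, 0.0]
ft_force: [0.5, 1.3, -3.5]
grip_width: 0.0566
finger_force: 65.2
```

Request:
{"method": "step_arm", "body": {"moves": [[[0.5,6,0,0,1],[1,12,0,0,1],[1.5,18,0,0,1],[2,24,0,0,1],[2,30,0,0,1]]]}}

```text
clock: 20.0
tool_pos: [0.4989, 0.0448, 0.2502]
orientation: [0.0, 0.684, 0.73, 0.001]
ft_force: [0.5, 0.7, -2.7]
grip_width: 0.0566
finger_force: 65.1
```

Request:
{"method": "step_arm", "body": {"moves": [[[0.1,6,0,0,1],[0.1,11.5,0,0,1],[0.1,15.5,0,0,1],[0.1,19.8,0,0,1],[0.1,19.8,0,0,1]]]}}

```text
clock: 20.62
tool_pos: [0.4996, 0.2434, 0.2495]
orientation: [-0.0, 0.683, 0.731, 0.0]
ft_force: [0.3, -0.3, -2.8]
grip_width: 0.0565
finger_force: 65.0
```

Request:
{"method": "step_arm", "body": {"moves": [[[0,-0.2,-6,0,1],[0,-0.2,-11,0,1],[0,-0.2,-13.8,0,1],[0,-0.2,-15,0,1],[0,-0.2,-15.4,0,1]]]}}

```text
clock: 21.25
tool_pos: [0.5002, 0.2386, 0.096]
orientation: [0.0, 0.684, 0.73, 0.0]
ft_force: [-2.6, 0.8, 5.3]
grip_width: 0.0566
finger_force: 65.5
```

Request:
{"method": "step_arm", "body": {"moves": [[[0,0,0,0,1],[0,0,-0.2,0,1],[0,0,-0.2,0,1]]]}}

```text
clock: 21.62
tool_pos: [0.5006, 0.2393, 0.0959]
orientation: [0.001, 0.684, 0.73, 0.002]
ft_force: [-3.6, -0.1, 8.9]
grip_width: 0.0566
finger_force: 66.4
```

Request:
{"method": "step_arm", "body": {"moves": [[[0,0,0,0,0],[0,0,0,0,0],[0,0,0,0,0],[0,0,5,0,0],[0,0,10,0,0]]]}}

```text
clock: 22.25
tool_pos: [0.4995, 0.2386, 0.1942]
orientation: [-0.0, 0.684, 0.73, -0.001]
ft_force: [0.6, 0.4, 0.5]
grip_width: 0.0854
finger_force: 0.0
```

Request:
{"method": "step_arm", "body": {"moves": [[[0,-2,4,0,0],[1,-8,8,0,0],[2,-14,12,0,0],[3,-20,12,0,0],[3,-26,12,0,0]]]}}

```text
clock: 22.88
tool_pos: [0.5299, -0.0094, 0.3136]
orientation: [0.001, 0.684, 0.73, 0.0]
ft_force: [-0.0, 0.2, -0.3]
grip_width: 0.0853
finger_force: 0.0
```

```bash
python3 -c "
from look import *
look('w5','weaving_tray'.split());eyes.grab_frame('side')
cv2.imwrite('pics/side1.png',eyes.grab_frame('side'))
"
```

```text
22.88 [ 0.5299 -0.0094  0.3136] [5.000e-04 6.836e-01 7.299e-01 5.000e-04] [0.526 0.063 0.457]
weaving_tray [390.3 143.8] 0.83
```

Request:
{"method": "step_arm", "body": {"moves": [[[0,-6,0,0,0],[0,-12,0,0,0],[0,-18,0,0,0],[0,-24,0,0,0],[0,-30,0,0,0]]]}}

```text
clock: 23.7
tool_pos: [0.53, -0.3079, 0.3129]
orientation: [0.0, 0.683, 0.73, 0.0]
ft_force: [0.7, -0.9, 0.6]
grip_width: 0.0853
finger_force: 0.0
```

```bash
python3 -c "
from look import *
look('w6','lantern_frame'.split())
a=cv2.imread('pics/w5.png')[:300,150:550];b=cv2.imread('pics/w6.png')[:300,150:550]
cv2.imwrite('pics/w56.png',np.hstack([a,b]))
"
```

```text
23.7 [ 0.53   -0.3079  0.3129] [1.000e-04 6.830e-01 7.304e-01 2.000e-04] [ 0.526 -0.236  0.457]
lantern_frame [325.3 169.8] 0.79
```

View pics/w56.png

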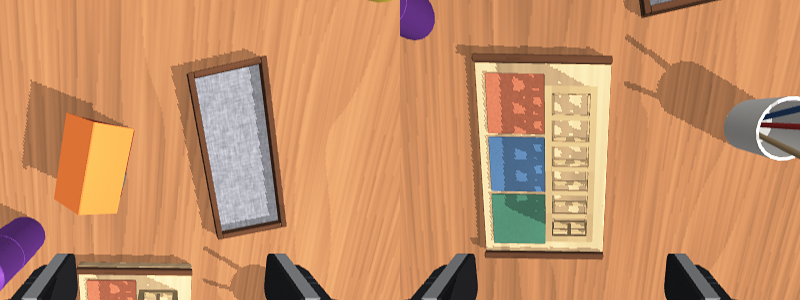

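View pics/side1.png

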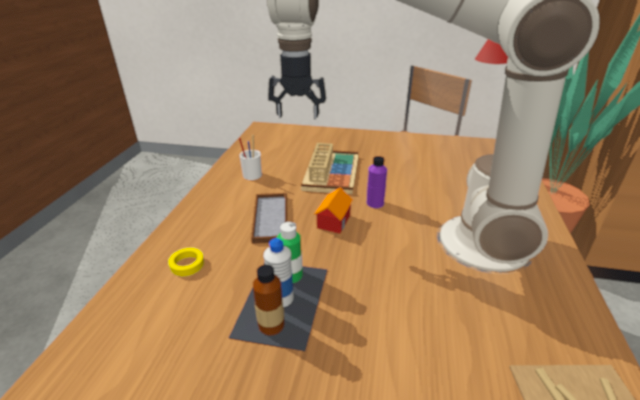

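The side view shows all three bottles upright on the mat: amber (268,300), white (278,272) and green (290,252). The house is unmoved at (333,212). In the composite the tray's outer corners are at (338,77), (413,58), (436,226) and (368,238) in w5, and the tiles are clear.

```bash
python3 - <<'E'
from look import *
W5=ld('w5');W=ld('w6');im=cv2.imread('pics/w6.png')
t=np.array([atz(W5,p,.02)[:2] for p in((338,77),(413,58),(436,226),(368,238))]);print(t.round(4),t.mean(0))
d=(t[0]-t[3]+t[1]-t[2]);print("tray yaw",np.degrees(np.arctan2(-d[0],d[1])))
h=cv2.cvtColor(im,cv2.COLOR_BGR2HSV);roi=np.zeros(im.shape[:2],np.uint8);roi[65:250,228:302]=1
for n,lo,hi in(("terra",(0,110,60),(11,255,255)),("blue",(100,90,40),(125,255,255)),("green",(65,60,40),(95,255,255))):
    m=cv2.inRange(h,lo,hi)*roi
    m=cv2.morphologyEx(m,cv2.MORPH_OPEN,np.ones((3,3),np.uint8));m=cv2.morphologyEx(m,cv2.MORPH_CLOSE,np.ones((9,9),np.uint8))
    p=np.argwhere(m>0)[:,::-1].astype(np.float32)
    g=np.array([atz(W,q,.02)[:2] for q in p]).astype(np.float32);r=cv2.minAreaRect(g*1000);print(n,len(p),np.round(g.mean(0),4),np.round(r[0],1),np.round(r[1],1),round(r[2],1))
cv2.imwrite('pics/w6z.png',cv2.resize(im[70:250,270:370],None,fx=3.3,fy=3.3,interpolation=cv2.INTER_CUBIC))
E
```

```text
[[ 0.547   0.1003]
 [ 0.6398  0.129 ]
 [ 0.7067 -0.0938]
 [ 0.6094 -0.1191]] [0.62570602 0.0040856 ]
tray yaw 16.292422063038202
terra 3487 [ 0.4539 -0.2365] [ 453.9 -237.3] [76.1 75.2] 3.8
blue 2928 [ 0.4581 -0.3162] [ 458.1 -317.1] [75.  74.3] 2.9
green 2511 [ 0.4619 -0.3959] [ 461.9 -396.7] [74.5 74.3] 2.9
```

View pics/w6z.png

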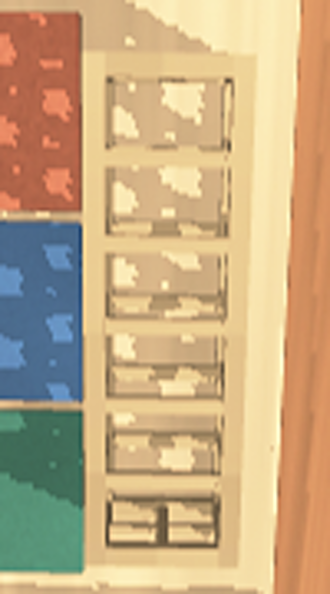

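```bash
python3 - <<'E'
from look import *
W=ld('w6')
t=np.array([atz(W,p,.075)[:2] for p in((295.8,86),(347.3,87),(341.8,241.8),(294.8,240.6))]);print(t.round(4),t.mean(0))
d=(t[0]-t[3]+t[1]-t[2]);print("yaw",np.degrees(np.arctan2(-d[0],d[1])))
E
```

```text
[[ 0.4973 -0.2155]
 [ 0.5553 -0.2127]
 [ 0.5654 -0.4018]
 [ 0.5046 -0.4042]] [ 0.53066215 -0.30856563]
yaw 2.6292376419557897
```

Request:
{"method": "step_arm", "body": {"moves": [[[0,0,-6,-0.6,0],[0,0,-12,-0.6,0],[0,0,-18,-0.6,0],[0,0,-23,-0.6,0],[0,0,-27.1,-0.6,0]]], "squeeze": 40}}

```text
clock: 24.42
tool_pos: [0.5296, -0.3053, 0.0396]
orientation: [-0.001, 0.687, 0.727, -0.0]
ft_force: [0.1, -0.4, 0.3]
grip_width: 0.0853
finger_force: 0.0
```

Request:
{"method": "step_arm", "body": {"moves": [[[0,0,0,0,0],[0,0,0,0,0.6],[0,0,0,0,1],[0,0,0,0,1],[0,0,0,0,1]]]}}

```text
clock: 25.05
tool_pos: [0.5309, -0.3079, 0.0448]
orientation: [0.002, 0.687, 0.726, 0.001]
ft_force: [1.0, 3.0, 7.0]
grip_width: 0.0592
finger_force: 43.8
```

Request:
{"method": "step_arm", "body": {"moves": [[[0,0,3,0,1],[0,0,8,0,1],[2,4,11,4,1],[3.5,10,11,8,1],[5.5,16,11,13.3,1]]]}}

```text
clock: 25.68
tool_pos: [0.5849, -0.1471, 0.154]
orientation: [0.001, 0.598, 0.801, 0.001]
ft_force: [0.3, 0.2, -1.9]
grip_width: 0.0595
finger_force: 44.0
```

Request:
{"method": "step_arm", "body": {"moves": [[[2,6,0,0,1],[3.5,11,0,0,1],[3.9,15.1,0,0,1],[3.9,15.1,0,0,1],[3.9,15.1,0,0,1]]]}}

```text
clock: 26.3
tool_pos: [0.6233, 0.0023, 0.1527]
orientation: [0.0, 0.599, 0.801, 0.0]
ft_force: [-0.3, -0.8, -1.3]
grip_width: 0.0591
finger_force: 43.9
```

```bash
python3 - <<'E'
from look import *
look('w7',['weaving_tray'])
cv2.imwrite('pics/w7c.png',np.vstack([cv2.resize(cv2.imread('pics/w7.png'),(480,300)),cv2.resize(eyes.grab_frame('scene')[100:350,200:500],(360,300))[:, :].copy() if 0 else cv2.resize(eyes.grab_frame('scene')[130:330,260:580],(480,300))]))
E
```

```text
26.3 [0.6233 0.0023 0.1527] [5.000e-04 5.988e-01 8.009e-01 2.000e-04] [0.604 0.072 0.296]
weaving_tray [320.3 163.6] 0.59
```

View pics/w7c.png

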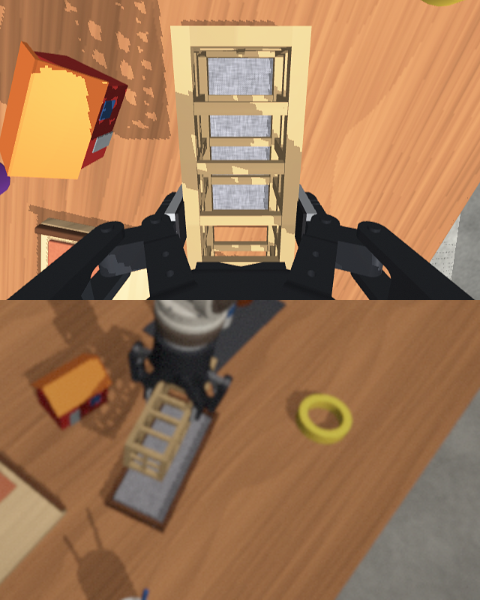

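The frame hangs level and lined up over the tray, which shows through the lattice. Lower it.

Request:
{"method": "step_arm", "body": {"moves": [[[0.2,0.1,-4,0,1],[0.2,0.1,-8,0,1],[0.2,0.1,-10.5,0,1],[0.2,0.1,-11.2,0,1],[0.2,0.1,-11.5,0,1]]]}}

```text
clock: 27.08
tool_pos: [0.6254, 0.0031, 0.0376]
orientation: [0.0, 0.599, 0.801, 0.0]
ft_force: [-0.6, -0.2, 0.0]
grip_width: 0.0595
finger_force: 43.9
```

Request:
{"method": "step_arm", "body": {"moves": [[[0,0,-0.2,0,1],[0,0,-0.3,0,1],[0,0,-0.3,0,1]]]}}

```text
clock: 27.45
tool_pos: [0.6259, 0.0035, 0.0358]
orientation: [0.001, 0.599, 0.801, 0.001]
ft_force: [-2.9, -1.1, 5.0]
grip_width: 0.0595
finger_force: 44.5
```

Request:
{"method": "step_arm", "body": {"moves": [[[0,0,0,0,0],[0,0,0,0,0],[0,0,0,0,0],[0,0,5,0,0],[0,0,10,0,0]]]}}

```text
clock: 28.08
tool_pos: [0.6247, 0.0037, 0.1346]
orientation: [-0.001, 0.599, 0.801, -0.0]
ft_force: [1.1, -0.1, -0.5]
grip_width: 0.0853
finger_force: 0.0
```

Request:
{"method": "step_arm", "body": {"moves": [[[0,0,6,0,0],[-2,5,12,-4,0],[-5,10,18,-8,0],[-8,15,18,-13,0],[-10,19,18,-13,0]]]}}

```text
clock: 28.7
tool_pos: [0.5286, 0.1872, 0.3145]
orientation: [0.001, 0.687, 0.727, 0.001]
ft_force: [-0.0, 0.2, -0.5]
grip_width: 0.0851
finger_force: 0.0
```

```bash
python3 - <<'E'
from look import *
look('w8',['paint_bottle','glue_bottle','varnish_bottle'])
cv2.imwrite('pics/w8c.png',np.vstack([cv2.resize(cv2.imread('pics/w8.png'),(480,300)),cv2.resize(eyes.grab_frame('scene')[130:330,260:580],(480,300))]))
E
```

```text
28.7 [0.5286 0.1872 0.3145] [5.000e-04 6.865e-01 7.271e-01 1.100e-03] [0.525 0.259 0.458]
paint_bottle [290.9 123.9] 0.83
glue_bottle [300.7  37.2] 0.83
varnish_bottle [142.  394.3] 0.62
```

View pics/w8c.png

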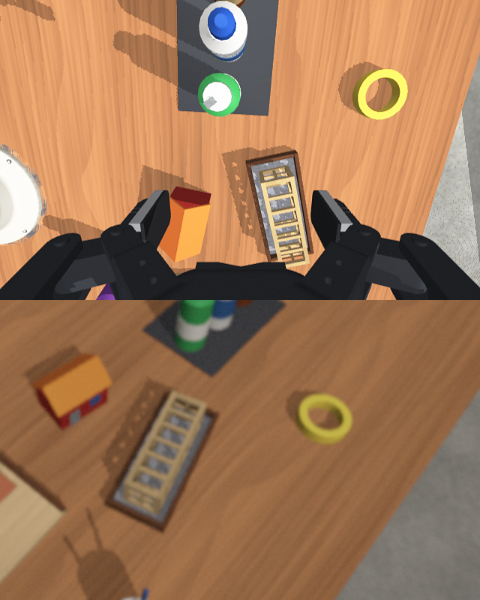

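The frame lies flat in the tray, inside the lips (scene crop (163,457)), and the bottles still stand. Now return the paint bottle.

Request:
{"method": "step_arm", "body": {"moves": [[[-2.5,4.6,0,0,0],[-2.5,4.6,-2,0,0],[-2.5,4.6,-2,0,0]]], "squeeze": 60}}

```text
clock: 29.32
tool_pos: [0.5043, 0.231, 0.2912]
orientation: [-0.0, 0.686, 0.728, -0.001]
ft_force: [0.6, -1.3, -1.0]
grip_width: 0.0854
finger_force: 0.0
```

```bash
python3 - <<'E'
from look import *
W=ld('w8');print(atz(W,(289,129),.158))
E
```

```text
[0.49834396 0.23804165 0.158     ]
```

Request:
{"method": "step_arm", "body": {"moves": [[[-0.4,0.8,-5,0,0],[-0.4,0.8,-10,0,0],[-0.4,0.8,-15,0,0],[-0.4,0.8,-18.5,0,0],[-0.4,0.8,-19.9,0,0]]]}}

```text
clock: 29.95
tool_pos: [0.5002, 0.2385, 0.0923]
orientation: [-0.0, 0.686, 0.727, -0.001]
ft_force: [0.7, 0.4, 0.2]
grip_width: 0.0852
finger_force: 0.0
```

Request:
{"method": "step_arm", "body": {"moves": [[[0,0,0,0,0],[0,0,0,0,0.6],[0,0,0,0,1],[0,0,0,0,1],[0,0,0,0,1]]]}}

```text
clock: 30.58
tool_pos: [0.5007, 0.2404, 0.096]
orientation: [0.0, 0.686, 0.728, 0.001]
ft_force: [-3.6, -1.3, 7.7]
grip_width: 0.0565
finger_force: 62.5
```

Request:
{"method": "step_arm", "body": {"moves": [[[0,0,3,0,1],[0,0,8,0,1],[-0.5,-3,13,0,1],[-1,-8,14,0,1],[-1.5,-14,14,0,1]]]}}

```text
clock: 31.2
tool_pos: [0.4856, 0.0992, 0.2359]
orientation: [0.001, 0.685, 0.729, 0.001]
ft_force: [0.3, -0.5, -2.9]
grip_width: 0.0567
finger_force: 65.3
```

Request:
{"method": "step_arm", "body": {"moves": [[[-0.5,-6,0,0,1],[-1,-12,0,0,1],[-1.5,-18,0,0,1],[-2,-24,0,0,1],[-2,-30,0,0,1]]]}}

```text
clock: 31.82
tool_pos: [0.4648, -0.202, 0.2349]
orientation: [0.001, 0.686, 0.728, 0.0]
ft_force: [2.2, -0.1, -3.1]
grip_width: 0.0565
finger_force: 65.2
```

Request:
{"method": "step_arm", "body": {"moves": [[[0,-6,0,0,1],[-0.1,-11.5,0,0,1],[-0.1,-15.5,0,0,1],[-0.1,-19.5,0,0,1],[-0.1,-19.5,0,0,1]]]}}

```text
clock: 32.45
tool_pos: [0.4638, -0.3974, 0.2333]
orientation: [-0.0, 0.687, 0.727, -0.0]
ft_force: [0.5, 0.2, -2.4]
grip_width: 0.0566
finger_force: 65.2
```

Request:
{"method": "step_arm", "body": {"moves": [[[-0.1,0,-5,0,1],[-0.1,0,-9,0,1],[-0.1,0,-11,0,1],[-0.1,0,-11.9,0,1],[-0.1,0,-12.2,0,1]]]}}

```text
clock: 33.08
tool_pos: [0.4635, -0.3948, 0.1124]
orientation: [0.0, 0.686, 0.728, 0.0]
ft_force: [-0.3, -0.2, -1.8]
grip_width: 0.0565
finger_force: 65.3
```

Request:
{"method": "step_arm", "body": {"moves": [[[0,0,0,0,1],[0,0,-0.2,0,1],[0,0,-0.2,0,1]]]}}

```text
clock: 33.45
tool_pos: [0.4637, -0.3957, 0.1121]
orientation: [0.002, 0.686, 0.728, -0.0]
ft_force: [-1.8, -0.2, 5.9]
grip_width: 0.0564
finger_force: 66.2
```

Request:
{"method": "step_arm", "body": {"moves": [[[0,0,0,0,0],[0,0,0,0,0],[0,0,0,0,0],[0,0,5,0,0],[0,0,10,0,0]]]}}

```text
clock: 34.08
tool_pos: [0.4629, -0.3947, 0.2106]
orientation: [-0.001, 0.686, 0.728, -0.0]
ft_force: [0.4, -0.5, 0.3]
grip_width: 0.0856
finger_force: 0.0
```

Request:
{"method": "step_arm", "body": {"moves": [[[0,2,4,0,0],[0.5,8,8,0,0],[1,14,10,0,0],[1.5,20,10,0,0],[2,26,10,0,0]]]}}

```text
clock: 34.7
tool_pos: [0.4828, -0.1386, 0.3104]
orientation: [0.001, 0.686, 0.728, 0.0]
ft_force: [1.7, 0.6, -0.2]
grip_width: 0.0852
finger_force: 0.0
```

Request:
{"method": "step_arm", "body": {"moves": [[[0.5,6,0,0,0],[1,12,0,0,0],[1.5,18,0,0,0],[1.7,24,0,0,0],[1.7,30,0,0,0]]]}}

```text
clock: 35.33
tool_pos: [0.4996, 0.1617, 0.3099]
orientation: [0.0, 0.686, 0.728, 0.0]
ft_force: [2.4, -0.5, -0.1]
grip_width: 0.0854
finger_force: 0.0
```

Request:
{"method": "step_arm", "body": {"moves": [[[0,6,0,0,0],[0,11,0,0,0],[0,15,0,0,0],[0,15.5,0,0,0],[0,15.5,0,0,0]]]}}

```text
clock: 35.95
tool_pos: [0.4998, 0.3146, 0.3097]
orientation: [0.0, 0.686, 0.728, -0.0]
ft_force: [-0.7, 0.2, -0.6]
grip_width: 0.0855
finger_force: 0.0
```

Request:
{"method": "step_arm", "body": {"moves": [[[0.1,0.4,-5,0,0],[0.1,0.4,-10,0,0],[0.1,0.4,-15,0,0],[0.1,0.4,-18.5,0,0],[0.1,0.4,-19.9,0,0]]]}}

```text
clock: 36.58
tool_pos: [0.5003, 0.3169, 0.1093]
orientation: [-0.0, 0.686, 0.727, -0.001]
ft_force: [0.2, -0.4, 0.1]
grip_width: 0.0855
finger_force: 0.0
```

Request:
{"method": "step_arm", "body": {"moves": [[[0,0,0,0,0],[0,0,0,0,0.6],[0,0,0,0,1],[0,0,0,0,1],[0,0,0,0,1]]]}}

```text
clock: 37.2
tool_pos: [0.5014, 0.3192, 0.1131]
orientation: [0.0, 0.686, 0.728, 0.001]
ft_force: [-1.8, 0.1, 6.3]
grip_width: 0.0562
finger_force: 63.8
```

Request:
{"method": "step_arm", "body": {"moves": [[[0,0,3,0,1],[0,0,8,0,1],[-0.5,-3,13,0,1],[-1,-8,14,0,1],[-1.5,-14,14,0,1]]]}}

```text
clock: 37.83
tool_pos: [0.4861, 0.1781, 0.2527]
orientation: [0.001, 0.685, 0.728, 0.001]
ft_force: [0.8, -1.0, -3.6]
grip_width: 0.0563
finger_force: 65.6
```

Request:
{"method": "step_arm", "body": {"moves": [[[-0.5,-6,0,0,1],[-1,-12,0,0,1],[-1.5,-18,0,0,1],[-2,-24,0,0,1],[-2.5,-30,0,0,1]]]}}

```text
clock: 38.45
tool_pos: [0.4604, -0.1232, 0.2517]
orientation: [0.001, 0.686, 0.728, 0.0]
ft_force: [1.9, 0.3, -3.0]
grip_width: 0.0564
finger_force: 65.5
```

Request:
{"method": "step_arm", "body": {"moves": [[[0,-6,0,0,1],[-0.1,-11.5,0,0,1],[-0.1,-15.5,0,0,1],[-0.1,-19.5,0,0,1],[-0.1,-19.5,0,0,1]]]}}

```text
clock: 39.08
tool_pos: [0.4595, -0.3186, 0.2505]
orientation: [-0.0, 0.687, 0.727, -0.0]
ft_force: [0.1, 0.9, -3.2]
grip_width: 0.0562
finger_force: 65.3
```

Request:
{"method": "step_arm", "body": {"moves": [[[-0.1,0,-5,0,1],[-0.1,0,-9,0,1],[-0.1,0,-11,0,1],[-0.1,0,-11.8,0,1],[-0.1,0,-12.1,0,1]]]}}

```text
clock: 39.7
tool_pos: [0.4591, -0.3161, 0.1305]
orientation: [0.0, 0.686, 0.728, 0.0]
ft_force: [-0.1, 0.7, -2.5]
grip_width: 0.0563
finger_force: 65.4
```

Request:
{"method": "step_arm", "body": {"moves": [[[0,0,0,0,1],[0,0,-0.2,0,1],[0,0,-0.2,0,1]]]}}

```text
clock: 40.08
tool_pos: [0.4592, -0.3167, 0.1291]
orientation: [0.001, 0.686, 0.728, 0.0]
ft_force: [-1.0, -0.6, 3.5]
grip_width: 0.0562
finger_force: 65.9
```

Seated. Release and go back for the varnish at (0.5003, 0.398).

Request:
{"method": "step_arm", "body": {"moves": [[[0,0,0,0,0],[0,0,0,0,0],[0,0,0,0,0],[0,0,5,0,0],[0,0,10,0,0]]]}}

```text
clock: 40.7
tool_pos: [0.4584, -0.316, 0.2286]
orientation: [-0.001, 0.686, 0.728, -0.0]
ft_force: [1.6, -0.6, 0.9]
grip_width: 0.0852
finger_force: 0.0
```

Request:
{"method": "step_arm", "body": {"moves": [[[0,2,4,0,0],[0.5,8,8,0,0],[1,14,9,0,0],[1.5,20,9,0,0],[2,26,9,0,0]]]}}

```text
clock: 41.32
tool_pos: [0.4785, -0.0573, 0.3182]
orientation: [0.0, 0.686, 0.728, 0.0]
ft_force: [1.0, -0.3, 0.1]
grip_width: 0.0855
finger_force: 0.0
```

Request:
{"method": "step_arm", "body": {"moves": [[[0.5,6,0,0,0],[1,12,0,0,0],[1.5,18,0,0,0],[2.0,24,0,0,0],[2.2,30,0,0,0]]]}}

```text
clock: 41.95
tool_pos: [0.5004, 0.2429, 0.3178]
orientation: [0.0, 0.686, 0.728, 0.0]
ft_force: [1.7, -1.0, -0.2]
grip_width: 0.0854
finger_force: 0.0
```

Request:
{"method": "step_arm", "body": {"moves": [[[0,6,0,0,0],[0,11,0,0,0],[0,15,0,0,0],[0,15.5,0,0,0],[0,15.5,0,0,0]]]}}

```text
clock: 42.58
tool_pos: [0.5006, 0.3959, 0.3175]
orientation: [0.0, 0.686, 0.728, -0.0]
ft_force: [0.1, -0.1, 0.6]
grip_width: 0.0853
finger_force: 0.0
```

Request:
{"method": "step_arm", "body": {"moves": [[[0,0.2,-5,0,0],[0,0.2,-11,0,0],[0,0.2,-17,0,0],[0,0.2,-20.5,0,0],[0,0.2,-21.8,0,0]]]}}

```text
clock: 43.2
tool_pos: [0.5001, 0.3959, 0.0982]
orientation: [-0.0, 0.686, 0.727, -0.001]
ft_force: [0.5, -0.3, 1.6]
grip_width: 0.0852
finger_force: 0.0
```

Request:
{"method": "step_arm", "body": {"moves": [[[0,0,0,0,0],[0,0,0,0,0.6],[0,0,0,0,1],[0,0,0,0,1],[0,0,0,0,1]]]}}

```text
clock: 43.82
tool_pos: [0.5011, 0.3985, 0.1023]
orientation: [0.0, 0.686, 0.728, 0.002]
ft_force: [-2.0, -1.0, 7.0]
grip_width: 0.0564
finger_force: 63.1
```

Request:
{"method": "step_arm", "body": {"moves": [[[0,0,3,0,1],[0,0,8,0,1],[-0.5,-3,13,0,1],[-1,-8,14,0,1],[-1.5,-14,14,0,1]]]}}

```text
clock: 44.45
tool_pos: [0.4858, 0.2574, 0.2416]
orientation: [0.001, 0.685, 0.728, 0.001]
ft_force: [1.1, 0.4, -4.0]
grip_width: 0.0565
finger_force: 65.6
```

Request:
{"method": "step_arm", "body": {"moves": [[[-0.5,-6,0,0,1],[-1,-12,0,0,1],[-1.5,-18,0,0,1],[-2,-24,0,0,1],[-2.5,-30,0,0,1]]]}}

```text
clock: 45.08
tool_pos: [0.4602, -0.0439, 0.2407]
orientation: [0.001, 0.686, 0.728, 0.001]
ft_force: [1.3, -0.5, -2.8]
grip_width: 0.0569
finger_force: 65.6
```

Request:
{"method": "step_arm", "body": {"moves": [[[-0.2,-6,0,0,1],[-0.4,-11.5,0,0,1],[-0.5,-15.5,0,0,1],[-0.5,-19.5,0,0,1],[-0.5,-19.5,0,0,1]]]}}

```text
clock: 45.7
tool_pos: [0.4553, -0.2394, 0.2399]
orientation: [0.0, 0.687, 0.727, -0.0]
ft_force: [-0.0, -0.6, -3.0]
grip_width: 0.0564
finger_force: 65.4
```

Request:
{"method": "step_arm", "body": {"moves": [[[-0.1,0,-5,0,1],[-0.1,0,-9,0,1],[-0.1,0,-11,0,1],[-0.1,0,-11.8,0,1],[-0.1,0,-12.1,0,1]]]}}

```text
clock: 46.32
tool_pos: [0.4549, -0.2369, 0.1195]
orientation: [0.0, 0.686, 0.728, 0.0]
ft_force: [0.2, -0.4, -2.6]
grip_width: 0.0567
finger_force: 65.4
```

Request:
{"method": "step_arm", "body": {"moves": [[[0,0,0,0,1],[0,0,-0.2,0,1],[0,0,-0.2,0,1]]]}}

```text
clock: 46.7
tool_pos: [0.4551, -0.2375, 0.1183]
orientation: [0.001, 0.686, 0.728, 0.0]
ft_force: [-1.9, 0.0, 4.6]
grip_width: 0.0563
finger_force: 66.1
```

Request:
{"method": "step_arm", "body": {"moves": [[[0,0,0,0,0],[0,0,0,0,0],[0,0,0,0,0],[0,0,5,0,0],[0,0,10,0,0]]]}}

```text
clock: 47.32
tool_pos: [0.4542, -0.2369, 0.2177]
orientation: [-0.001, 0.686, 0.728, -0.0]
ft_force: [0.4, -0.7, 0.5]
grip_width: 0.0856
finger_force: 0.0
```

Request:
{"method": "step_arm", "body": {"moves": [[[0,0,5,0,0],[0,0,11,0,0],[0,0,11,0,0],[0,0,11,0,0],[0,0,11,0,0]]]}}

```text
clock: 47.95
tool_pos: [0.4543, -0.2369, 0.3253]
orientation: [-0.001, 0.686, 0.728, -0.0]
ft_force: [0.8, 0.9, 0.4]
grip_width: 0.0854
finger_force: 0.0
```

```bash
python3 - <<'E'
from look import *
look('w9',['paint_bottle','glue_bottle','varnish_bottle'])
cv2.imwrite('pics/w9c.png',np.vstack([cv2.resize(cv2.imread('pics/w9.png'),(480,300)),cv2.resize(eyes.grab_frame('scene')[150:375,120:480],(480,300))]))
E
```

```text
47.95 [ 0.4543 -0.2369  0.3253] [-1.200e-03  6.857e-01  7.279e-01 -3.000e-04] [ 0.451 -0.165  0.469]
paint_bottle [316.1 306.2] 0.57
glue_bottle [320.3 243.6] 0.79
varnish_bottle [319.8 179.9] 0.66
varnish_bottle [200.2  70.2] 0.61
varnish_bottle [297.7 205.7] 0.26
```

View pics/w9c.png

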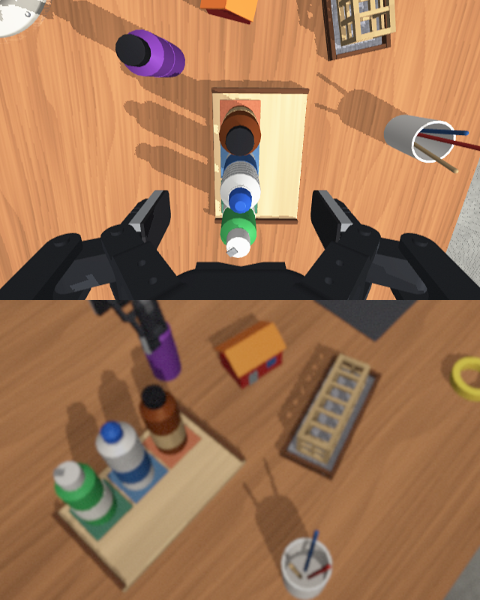

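All three bottles stand on their own tiles, the frame is in the tray, the house is unmoved and the gripper is clear.

```bash
python3 -c "
from rig import order
print(order.sign_off())"
```

```text
the job is handed in; nothing more can be done
None
```

The job is handed in at about 48 s of the 152 s allowed: the last pictures show the frame flat in the tray, all three bottles upright on their own tiles (gripper within about 2 mm of each tile centre at release), and the toy house where it was; the sign-off gave no verdict.

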